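# Find the concealed catch and pop the tester's battery hatch

## Robot

A 6-joint arm with a two-finger parallel gripper is mounted at the origin on the work surface. World frame = base frame: x ahead of the robot, y to its left, z up, the work surface at z = 0. Lengths are in m, angles in rad, forces in N, time in s.
With the tool pointing down it reaches from about 0.325 to 0.75 m from the base axis. Payload 7.6 kg.
Tool frame: the origin (TCP) lies midway between the tips of the shut fingers; the grasp point (between the pads) lies 19 mm behind it; x points along the fingers, y is the direction in which the jaws open and shut, and the axes are right-handed (so a half turn about x gives the same grasp; the last joint's range is limited). The gripper opens to 85 mm and grips with 20 to 120 N. Pads are 22 mm wide; open, the fingers measure 114 mm over their backs; the gripper's body (76 mm by 85 mm) begins 54 mm behind the grasp point. The pads swing forward as they close: fully open they stand 13 mm farther back than shut.
Start: joints at [1.107, 0.052, 1.401, -0, 1.689, -0.07], TCP at [0.201, 0.485, 0.231] pointing down, gripper open.
Joint ranges: [-2.9, 2.9], [-0.91, 2.17], [0.12, 2.37], [-1.06, 4.2], [0.26, 2.73], [-2.93, 2.93]. Speed limits (rad/s): [2.57, 2.57, 3.01, 3.14, 3.14, 3.14].

## Interface

Orientations are given as a unit quaternion [x, y, z, w].
In Python, from rig import bot gives the robot as it stands. The module is installed in compiled form; this text tells all that it offers.
- The arm moves only by the tool arm_command, never from a script. Its argument "rows" is a list that holds one entry, the list of rows, each a list of 7 numbers: the shift along the tool's x, y, z in units of 3 cm (1.0 is 3 cm), then the turn, a rotation vector about the tool's x, y, z in units of 0.1 rad (1.0 is 0.1 rad), then the closure, from -1 (fully open) to 1 (shut). A call has 1 to 8 rows; each row shifts and turns the commanded pose from where the row before left it, along the tool's axes as they then stand; what a row does not reach is not made up. A row lasts 1/12 s, in which the tool goes at most 41.7 mm and 7.16 degrees, less where a joint would pass 70% of its speed; a pose out of reach is approached as far as the arm can. A call with a number of a shift or a turn outside -1 to 1 is refused whole. A call with a gripper value outside its range is refused whole. The fingers move at their own pace and stop on an object; the grip force is fixed at half the most. Time passes only in rows, so rows that do not move let the fingers close. It gives the time, the measured TCP pose, the force and the opening at its end, in the units of the state.
- bot.get_state(): the state, without advancing time (a new reading comes with each control period).
- bot.get_image(name): name is "scene" or "top"; returns a dict with "color" (480x640x3 uint8, red, green, blue), "fovy" (degrees; the focal length in pixels is half the picture's height over the tangent of half this angle, whatever the lens; pixels are square), "cx", "cy" (the principal point, pixels), "rvec" (rotation vector, rad) and "tvec" (3), from world to camera coordinates, as OpenCV has them. Camera axes: x right, y down, z forward; pixel columns grow to the right and rows downward; lengths in m; the calibration is good to about 2 mm. A picture is of the moment at which its call begins. There is no depth.
- bot.sign_off(): hands the job in, once; it reports no verdict.
The state is a dict: "clock": time; "joints": joint angles; "dq": joint speeds; "joint_torque": joint torques, N m; "tcp_pos": TCP position; "tcp_rot": TCP orientation; "ft_force": force on the tool from outside, world axes, zero at the start; "moment": the same for the moment, N m; "width": finger opening in m.
Only numpy, scipy, OpenCV 4.12 (cv2) and the standard library are available. Lean on these libraries where they do the work, as an engineer would, in place of code of your own. Each camera call takes 0.05 s, during which the arm holds its last target.

## Task

The yellow battery hatch of the bench tester is released by a concealed catch: under one of the five look-alike grey tiles set flush in its black top. Feel along the row with a fingertip, find the tile that gives and push it fully down until the hatch pops up, then take the hand away and leave the hatch standing open. Press gently, do not touch the hatch itself, and pick up or disturb nothing else.

Things in the scene. Friction and masses are not known exactly. Their poses are not given: they have to be found in the camera images.
- tester: the bench tester: a fixed grey box with a flat black top, 240 mm (its x) by 300 mm (its y), the top 90 mm above the bench. Origin at bench level under its centre; z up, +x away from the robot, +y to the robot's left. A row of five identical grey tiles along its y, 42 x 42 mm each, edge to edge, lies flush in the top: centres at x = -75 mm, y = -84, -42, 0, 42 and 84 mm
- row_mid (a point): centre of the row's middle tile, on its surface, level with the top (z = 90 mm); axes as the tester's. Four tiles are rigid. One, different from run to run, is the catch: it yields straight down at about 5 N, travels 8 mm to its stop and stays down when let go; the hatch rises in step with it. Press it alone: its neighbours do not yield
- hatch (a joint): angle of the yellow hatch about its far edge: 0 shut, flush with the top; 0.30 rad with the catch fully down. It stays as the catch leaves it
- hatch_plate: the yellow hatch, 116 mm (x) by 140 mm (y) by 5 mm, in the tester's top beyond the row of tiles (tester x from -20 to 96 mm, y from -70 to 70 mm). Origin on its hinge line, at tester x = 98, y = 0, z = 86 mm; it reaches from there along its own -x. When it pops, its near edge rises about 34 mm. Not to be touched
- pinion: steel starter pinion, 34 mm across and 24 mm high, standing loose on the tester's top to the left (tester +y) of the hatch; origin at its underside centre. Leave alone
- relay: orange relay cube, 28 x 28 x 24 mm, standing loose on the tester's top to the right (tester -y) of the hatch; origin at its underside centre. Leave alone
- starter: starter motor on two wooden blocks, about 185 mm long (along its x), 110 mm wide, 135 mm high, on the bench left of the tester; origin at bench level. Leave alone
- carton: cardboard carton, 100 x 80 x 90 mm high, right of the tester; origin at its underside centre. Leave alone
- oil: grey bottle with red cap, 60 mm across, 150 mm high, right of the tester; origin at its underside centre. Leave alone
- wrench: wrench, 180 mm long along its x, lying flat on the bench to the right; origin at its underside. Leave alone
- grease: round tin with a yellow label, 70 mm across, 60 mm high, left of the tester; origin at its underside centre. Leave alone

How it is judged:
By the outcome, as a careful person would: the job done as asked, in the order asked, and still so for the second after the job is handed in, with the robot touching nothing.
It also fails if it takes over 48 s, if anything falls off the work surface, if the arm or the gripper's body presses on something with over 40 N, if the wrist force passes 120 N, or if a joint passes its speed limit or range.

## Working session

There is one attempt and no reset: what is moved stays moved. The work goes in short steps, Python scripts to look and compute and a tool call to move; the robot and the scene stay as the last step left them, time stands still between calls to the robot, and variables do not carry over. Pictures are saved under pics/ and viewed, and the job is handed in when it is done.

Besides the shell and the picture viewer there is one more tool, called after ">>>" by a JSON object that holds its "fn" and its "kwargs". arm_command: Moves the arm, as the interface text tells. Its arguments: {"type":"object","properties":{"rows":{"type":"array","items":{"type":"array","items":{"type":"array","items":{"type":"number"}}}}},"required":["rows"]}

```bash
mkdir -p pics; ls; python3 - <<'E'
from rig import bot
import cv2
s=bot.get_state()
for k,v in s.items(): print(k,v)
for n in("scene","top"):
    im=bot.get_image(n); cv2.imwrite(f"pics/{n}0.png",im["color"][:,:,::-1]); print(n,{k:v for k,v in im.items() if k!="color"})
E
```

```text
pics
clock 0.0
joints [ 1.10671243e+00  5.27948489e-02  1.40171831e+00  1.23602838e-05
  1.68863438e+00 -7.02832790e-02]
dq [-4.38965729e-05  1.97755508e-04  8.13069583e-04 -7.13459780e-04
  6.90534485e-04 -1.20884529e-04]
joint_torque [ 1.41553674e-04 -3.81667614e+01 -3.60179365e+01 -9.56969552e-05
  6.31221526e-03  2.55515204e-05]
tcp_pos [0.20127205 0.48455208 0.23049762]
tcp_rot [ 0.13780201  0.69359305 -0.13886018  0.6932944 ]
ft_force [0.25955595 0.57640214 0.25276761]
moment [-0.00686082  0.04340667  0.00549269]
width 0.08511573402597851
scene {'fovy': 42.49045780459429, 'cx': 320.242368546024, 'cy': 238.2168368841891, 'rvec': array([ 1.7215953 ,  1.62959946, -0.80624664]), 'tvec': array([-0.01830644, -0.22685122,  1.78845404])}
top {'fovy': 42.93964268391754, 'cx': 323.33346631583413, 'cy': 245.04620964762842, 'rvec': array([ 2.19120187, -2.17521905,  0.12144512]), 'tvec': array([-0.01365945,  0.48985872,  1.52988698])}
```

View pics/scene0.png

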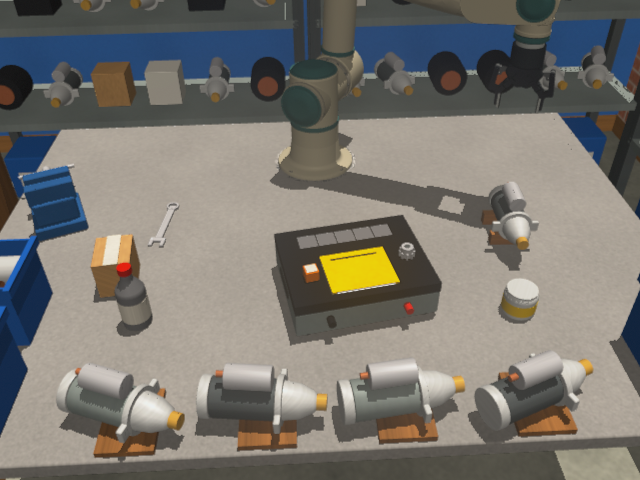

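View pics/top0.png

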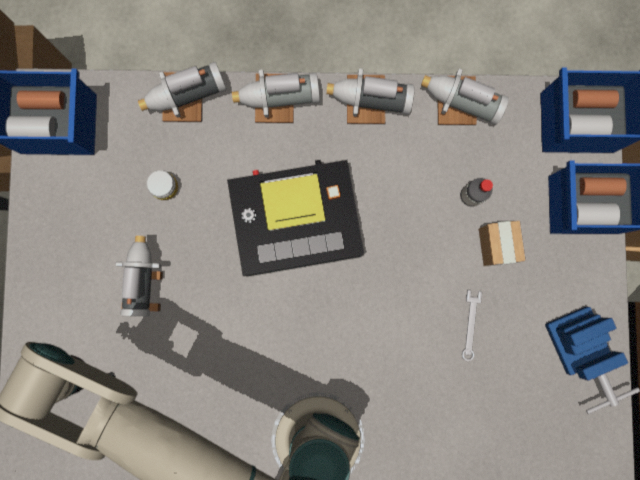

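The top view shows the tester's black top at about (229–362, 161–275), its tiles from (258,247) to (343,240), and the yellow hatch around (293,201). The pinion is at (249,215) and the relay at (333,192). Next I'll measure the row in both views.

```bash
cat > h.py <<'E'
import numpy as np, cv2
from scipy.spatial.transform import Rotation as R
def ray(im,uv,z):
    f=240/np.tan(np.radians(im["fovy"]/2)); M=cv2.Rodrigues(im["rvec"])[0]
    o=-M.T@im["tvec"]; d=M.T@np.array([(uv[0]-im["cx"])/f,(uv[1]-im["cy"])/f,1.])
    return o+d*(z-o[2])/d[2]
def proj(im,p):
    f=240/np.tan(np.radians(im["fovy"]/2)); M=cv2.Rodrigues(im["rvec"])[0]
    c=M@np.array(p)+im["tvec"]; return np.array([f*c[0]/c[2]+im["cx"],f*c[1]/c[2]+im["cy"]])
E
python3 - <<'E'
from rig import bot
from h import *
for n,roi in(("top",(225,155,370,280)),("scene",(270,210,445,320))):
    im=bot.get_image(n); c=im["color"]; hsv=cv2.cvtColor(c,cv2.COLOR_RGB2HSV)
    x0,y0,x1,y1=roi
    g=np.zeros(c.shape[:2],np.uint8); sub=hsv[y0:y1,x0:x1]
    yel=g.copy(); yel[y0:y1,x0:x1]=((sub[...,0]>22)&(sub[...,0]<36)&(sub[...,1]>150)&(sub[...,2]>120))*255
    g[y0:y1,x0:x1]=((sub[...,2]>70)&(sub[...,1]<60))*255
    for nm,m in(("grey",g),("yel",yel)):
        m=cv2.morphologyEx(m,cv2.MORPH_CLOSE,np.ones((3,3)))
        for k in sorted(cv2.findContours(m,cv2.RETR_EXTERNAL,cv2.CHAIN_APPROX_NONE)[0],key=cv2.contourArea)[::-1][:4]:
            if cv2.contourArea(k)<150: continue
            w=np.array([ray(im,p[0],0.09)[:2] for p in k],np.float32)
            (c0,s,a)=cv2.minAreaRect(w)
            print(n,nm,cv2.boundingRect(k),"centre",np.round(c0,4),"size",np.round(s,4),"ang",round(a,2))
    cv2.imwrite(f"pics/{n}_crop.png",cv2.resize(c[y0:y1,x0:x1,::-1],None,fx=4,fy=4))
E
```

```text
top grey (225, 155, 145, 125) centre [0.5531 0.0554] size [0.3061 0.3547] ang 0.64
scene grey (270, 210, 175, 110) centre [0.5588 0.0739] size [0.4039 0.3529] ang 86.23
scene yel (319, 246, 81, 47) centre [0.588 0.068] size [0.1174 0.1407] ang 10.31
```

View pics/top_crop.png

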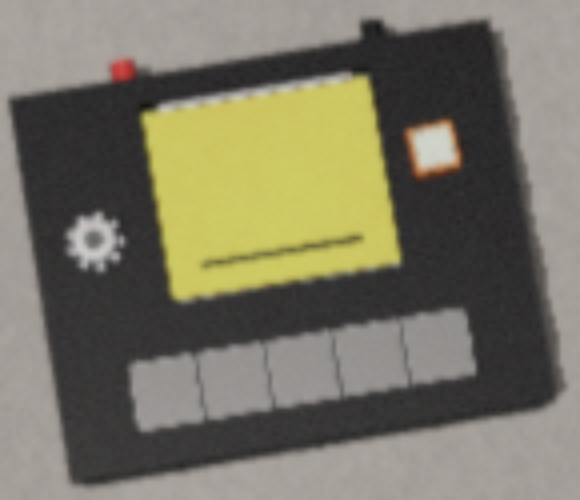

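The crop shows five tiles between crop pixels (130,345) and (475,400), with the hatch above them. The outer grey bench leaks into the mask, so I'll use the top's interior only.

```bash
python3 - <<'E'
from rig import bot
from h import *
for n in("top","scene"):
    im=bot.get_image(n); c=im["color"]; hsv=cv2.cvtColor(c,cv2.COLOR_RGB2HSV)
    g=((hsv[...,2]>(105 if n=="top" else 65))&(hsv[...,1]<60)).astype(np.uint8)*255
    yel=((hsv[...,0]>22)&(hsv[...,0]<36)&(hsv[...,1]>110)&(hsv[...,2]>120)).astype(np.uint8)*255
    dark=(hsv[...,2]<60).astype(np.uint8)*255
    for nm,m,lo,hi in(("grey",g,800,6000),("yel",yel,1500,6000),("dark",dark,6000,25000)):
        m=cv2.morphologyEx(m,cv2.MORPH_CLOSE,np.ones((3,3)))
        for k in cv2.findContours(m,cv2.RETR_EXTERNAL,cv2.CHAIN_APPROX_NONE)[0]:
            w=np.array([ray(im,p[0],0.09)[:2] for p in k],np.float32)
            (c0,s,a)=cv2.minAreaRect(w)
            if not(lo<cv2.contourArea(k)<hi) or np.hypot(c0[0]-.55,c0[1]-.06)>.15: continue
            print(n,nm,cv2.boundingRect(k),"centre",np.round(c0,4),"size",np.round(s,4),"ang",round(a,2))
E
```

```text
top yel (260, 174, 65, 56) centre [0.5897 0.0681] size [0.1174 0.1418] ang 10.29
top dark (228, 161, 136, 115) centre [0.5559 0.0603] size [0.2494 0.2971] ang 10.19
scene yel (319, 246, 81, 47) centre [0.588 0.068] size [0.1174 0.1407] ang 10.31
```

```bash
python3 - <<'E'
from rig import bot
from h import *
a=np.radians(10.3); ex=np.array([np.cos(a),np.sin(a)]); ey=np.array([-ex[1],ex[0]]); mid=np.array([.5889,.068])-.113*ex
for n in("top","scene"):
    im=bot.get_image(n); c=im["color"].copy(); v=cv2.cvtColor(c,cv2.COLOR_RGB2GRAY)
    # tile region: polygon slightly larger than row, threshold inside by Otsu
    q=lambda x,y:proj(im,[*(mid+x*ex+y*ey),.09])
    P=np.array([q(x,y) for x,y in((-.032,-.118),(.032,-.118),(.032,.118),(-.032,.118))])
    m=np.zeros(v.shape,np.uint8); cv2.fillPoly(m,[np.round(P).astype(int)],255)
    t,_=cv2.threshold(v[m>0].reshape(-1,1),0,255,cv2.THRESH_OTSU)
    b=((v>t)&(m>0)).astype(np.uint8)*255; b=cv2.morphologyEx(b,cv2.MORPH_CLOSE,np.ones((3,3)))
    k=max(cv2.findContours(b,cv2.RETR_EXTERNAL,cv2.CHAIN_APPROX_NONE)[0],key=cv2.contourArea)
    w=np.array([ray(im,p[0],0.09)[:2] for p in k],np.float32); r=cv2.minAreaRect(w)
    print(n,t,cv2.boundingRect(k),r, "pred",mid)
    big=cv2.resize(c[...,::-1],None,fx=4,fy=4,interpolation=cv2.INTER_NEAREST)
    for j in range(-2,3):
        u=q(0,.042*j)*4+2; cv2.circle(big,tuple(np.round(u).astype(int)),3,(0,0,255),-1)
    u=np.round(q(.03,0)*4).astype(int); cv2.imwrite(f"pics/{n}_tiles.png",big[u[1]-250:u[1]+250,u[0]-350:u[0]+350])
p=mid
for j in range(-2,3): print(j,np.round(mid+.042*j*ey,4))
s=bot.get_state(); print(s["clock"],R.from_quat(s["tcp_rot"]).as_matrix().round(3))
E
```

```text
top 99.0 (257, 232, 87, 31) ((0.47905412316322327, 0.04749152809381485), (0.04301117733120918, 0.20807763934135437), 10.202157020568848) pred [0.47772099 0.04779535]
scene 94.0 (297, 224, 95, 25) ((0.4770512580871582, 0.048564352095127106), (0.042666949331760406, 0.20656633377075195), 10.200577735900879) pred [0.47772099 0.04779535]
-2 [ 0.4927 -0.0349]
-1 [0.4852 0.0065]
0 [0.4777 0.0478]
1 [0.4702 0.0891]
2 [0.4627 0.1304]
0.4 [[-0.     0.384  0.923]
 [-0.     0.923 -0.384]
 [-1.    -0.    -0.   ]]
```

View pics/scene_tiles.png

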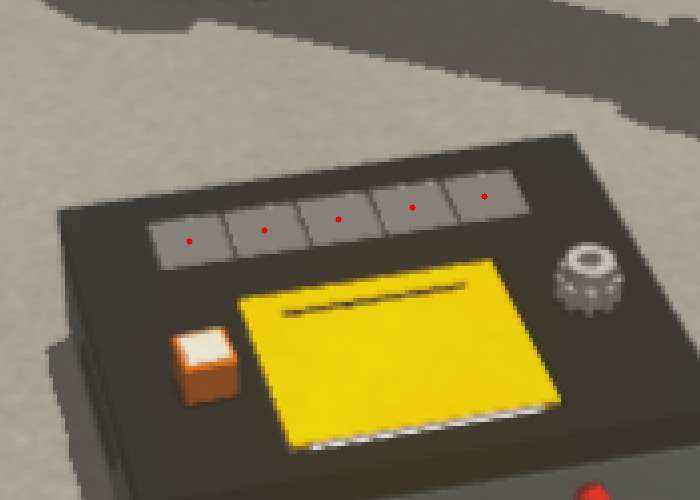

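Both views agree: row centre about (0.478, 0.048), yaw 10.2°. I'll align the tool, shut the fingers and travel high over to the left-end tile.

>>> {"fn": "arm_command", "kwargs": {"rows": [[[0,0,0,-0.95,0,0,1],[0,0,0,-0.95,0,0,1],[0,0,0,-0.95,0,0,1],[0,0,0,-0.95,0,0,1],[0,0,0,-0.95,0,0,1],[0,0,0,-0.97,0,0,1],[0,-0.4,0.2,0,0,0,1],[0,-0.8,0.4,0,0,0,1]]]}}

```text
clock: 1.07
tcp_pos: [0.2249, 0.4528, 0.231]
tcp_rot: [-0.063, 0.704, 0.063, 0.704]
ft_force: [0.4, 1.5, 0.7]
width: -0.0001
```

>>> {"fn": "arm_command", "kwargs": {"rows": [[[0,-0.8,0.4,0,0,0,1],[0,-0.8,0.4,0,0,0,1],[0,-0.8,0.4,0,0,0,1],[0,-0.8,0.4,0,0,0,1],[0,-0.8,0.4,0,0,0,1],[0,-0.8,0.4,0,0,0,1],[0,-0.8,0.4,0,0,0,1],[0,-0.8,0.4,0,0,0,1]]]}}

```text
clock: 1.73
tcp_pos: [0.3547, 0.2788, 0.2314]
tcp_rot: [-0.062, 0.704, 0.062, 0.705]
ft_force: [-0.7, 0.8, -0.1]
width: -0.0001
```

>>> {"fn": "arm_command", "kwargs": {"rows": [[[0,-0.8,0.4,0,0,0,1],[0,-0.8,0.4,0,0,0,1],[0,-0.8,0.4,0,0,0,1],[0,-0.6,0.3,0,0,0,1],[0,0,0,0,0,0,1],[0,0,0,0,0,0,1]]]}}

```text
clock: 2.23
tcp_pos: [0.4145, 0.1989, 0.2313]
tcp_rot: [-0.061, 0.705, 0.061, 0.704]
ft_force: [-0.5, 0.2, -0.1]
width: -0.0
```

```bash
cat > st.py <<'E'
from rig import bot
from h import *
s=bot.get_state(); a=np.radians(10.2); M=R.from_quat(s["tcp_rot"]).as_matrix()
mid=np.array([.478,.048,.09]); d=s["tcp_pos"]-mid; ex=np.array([np.cos(a),np.sin(a),0]); ey=np.array([-ex[1],ex[0],0])
print("t",s["clock"],"tcp",s["tcp_pos"].round(4),"in row: x %.1f y %.1f z %.1f mm"%(d@ex*1e3,d@ey*1e3,d[2]*1e3),"F",s["ft_force"].round(2),"w",round(s["width"],4))
print(M.round(3).tolist(), "moment",s["moment"].round(3))
E
python3 st.py
```

```text
t 2.2333 tcp [0.4145 0.1989 0.2313] in row: x -35.8 y 159.8 z 141.3 mm F [-0.52  0.17 -0.13] w -0.0
[[-0.0, -0.173, 0.985], [0.0, 0.985, 0.173], [-1.0, 0.0, -0.0]] moment [ 0.015 -0.006  0.056]
```

>>> {"fn": "arm_command", "kwargs": {"rows": [[[0.3,-0.63,0.28,0,0,0,1],[0.5,-0.63,0.28,0,0,0,1],[0.5,-0.63,0.28,0,0,0,1],[0.5,-0.63,0.28,0,0,0,1],[0.7,0,0,0,0,0,1],[0.7,0,0,0,0,0,1],[0.5,0,0,0,0,0,1],[0,0,0,0,0,0,1]]]}}

```text
clock: 2.9
tcp_pos: [0.4584, 0.1318, 0.1169]
tcp_rot: [-0.063, 0.707, 0.063, 0.702]
ft_force: [0.0, 0.5, -0.7]
width: 0.0001
```

>>> {"fn": "arm_command", "kwargs": {"rows": [[[0,0,0,0,0,0,1],[0,0,0,0,0,0,1]]]}}

```text
clock: 3.07
tcp_pos: [0.4611, 0.1322, 0.1217]
tcp_rot: [-0.063, 0.704, 0.063, 0.705]
ft_force: [-0.6, 0.1, 0.6]
width: 0.0002
```

```bash
python3 st.py
```

```text
t 3.0667 tcp [0.4611 0.1322 0.1217] in row: x -1.7 y 85.9 z 31.7 mm F [-0.61  0.06  0.59] w 0.0002
[[0.002, -0.178, 0.984], [0.001, 0.984, 0.178], [-1.0, 0.0, 0.002]] moment [-0.007  0.061  0.044]
```

>>> {"fn": "arm_command", "kwargs": {"rows": [[[0.2,-0.06,0,0,0,0,1],[0.2,0,0,0,0,0,1],[0.2,0,0,0,0,0,1],[0.2,0,0,0,0,0,1],[0.1,0,0,0,0,0,1],[0,0,0,0,0,0,1],[0,0,0,0,0,0,1]]]}}

```text
clock: 3.65
tcp_pos: [0.461, 0.1298, 0.0931]
tcp_rot: [-0.063, 0.704, 0.063, 0.704]
ft_force: [-0.2, -0.1, 0.5]
width: -0.0004
```

>>> {"fn": "arm_command", "kwargs": {"rows": [[[0.03,0,0,0,0,0,1],[0.03,0,0,0,0,0,1],[0,0,0,0,0,0,1]]]}}

```text
clock: 3.9
tcp_pos: [0.4611, 0.1299, 0.0915]
tcp_rot: [-0.063, 0.704, 0.063, 0.704]
ft_force: [-0.5, -0.7, -0.5]
width: -0.0001
```

```bash
python3 st.py
```

```text
t 3.9 tcp [0.4611 0.1299 0.0915] in row: x -2.1 y 83.6 z 1.5 mm F [-0.55 -0.7  -0.49] w -0.0001
[[0.0, -0.177, 0.984], [0.0, 0.984, 0.177], [-1.0, 0.0, 0.0]] moment [ 0.021 -0.004 -0.029]
```

>>> {"fn": "arm_command", "kwargs": {"rows": [[[0.03,0,0,0,0,0,1],[0.02,0,0,0,0,0,1],[0,0,0,0,0,0,1]]]}}

```text
clock: 4.15
tcp_pos: [0.4612, 0.1299, 0.0901]
tcp_rot: [-0.063, 0.704, 0.063, 0.704]
ft_force: [0.7, -0.4, -0.3]
width: 0.0002
```

>>> {"fn": "arm_command", "kwargs": {"rows": [[[0.02,0,0,0,0,0,1],[0,0,0,0,0,0,1]]]}}

```text
clock: 4.32
tcp_pos: [0.4612, 0.1299, 0.09]
tcp_rot: [-0.063, 0.704, 0.063, 0.704]
ft_force: [-3.0, -0.4, 4.2]
width: -0.0002
```

>>> {"fn": "arm_command", "kwargs": {"rows": [[[0.02,0,0,0,0,0,1],[0,0,0,0,0,0,1]]]}}

```text
clock: 4.48
tcp_pos: [0.4612, 0.1299, 0.0901]
tcp_rot: [-0.063, 0.704, 0.063, 0.704]
ft_force: [-5.4, -1.1, 8.4]
width: -0.0002
```

The left tile (y=+84) took 8.4 N without moving, so it is rigid. Next tile.

>>> {"fn": "arm_command", "kwargs": {"rows": [[[0,0,0,0,0,0,1],[-0.15,0,0,0,0,0,1],[-0.12,0,0,0,0,0,1],[0,-0.35,0,0,0,0,1],[0,-0.35,0,0,0,0,1],[0,-0.35,0,0,0,0,1],[0,-0.35,0,0,0,0,1],[0,0,0,0,0,0,1]]]}}

```text
clock: 5.15
tcp_pos: [0.4688, 0.0863, 0.0967]
tcp_rot: [-0.062, 0.704, 0.062, 0.704]
ft_force: [-0.4, 0.4, -0.2]
width: -0.0001
```

>>> {"fn": "arm_command", "kwargs": {"rows": [[[0,0,0,0,0,0,1],[0.1,0,0,0,0,0,1],[0.1,0,0,0,0,0,1],[0,0,0,0,0,0,1],[0,0,0,0,0,0,1]]]}}

```text
clock: 5.57
tcp_pos: [0.4683, 0.0888, 0.0906]
tcp_rot: [-0.063, 0.704, 0.063, 0.704]
ft_force: [-0.7, -1.1, 0.6]
width: 0.0001
```

```bash
python3 st.py
```

```text
t 5.5667 tcp [0.4683 0.0888 0.0906] in row: x -2.3 y 41.9 z 0.6 mm F [-0.69 -1.07  0.57] w 0.0001
[[-0.001, -0.178, 0.984], [0.0, 0.984, 0.178], [-1.0, 0.0, -0.001]] moment [0.008 0.008 0.   ]
```

>>> {"fn": "arm_command", "kwargs": {"rows": [[[0.02,0,0,0,0,0,1],[0,0,0,0,0,0,1],[0.02,0,0,0,0,0,1],[0,0,0,0,0,0,1]]]}}

```text
clock: 5.9
tcp_pos: [0.4685, 0.0887, 0.09]
tcp_rot: [-0.063, 0.704, 0.063, 0.704]
ft_force: [-2.2, 0.4, 3.8]
width: -0.0001
```

>>> {"fn": "arm_command", "kwargs": {"rows": [[[0.02,0,0,0,0,0,1],[0,0,0,0,0,0,1]]]}}

```text
clock: 6.07
tcp_pos: [0.4686, 0.0887, 0.09]
tcp_rot: [-0.063, 0.704, 0.063, 0.704]
ft_force: [-5.2, -0.2, 7.4]
width: 0.0002
```

>>> {"fn": "arm_command", "kwargs": {"rows": [[[0.01,0,0,0,0,0,1],[0,0,0,0,0,0,1]]]}}

```text
clock: 6.23
tcp_pos: [0.4685, 0.0887, 0.09]
tcp_rot: [-0.063, 0.704, 0.063, 0.704]
ft_force: [-6.3, 0.0, 10.6]
width: -0.0001
```

The second tile (y=+42) held at 10.6 N, so it is rigid too. Moving to the middle tile.

>>> {"fn": "arm_command", "kwargs": {"rows": [[[0,0,0,0,0,0,1],[-0.15,0,0,0,0,0,1],[-0.12,0,0,0,0,0,1],[0,-0.35,0,0,0,0,1],[0,-0.35,0,0,0,0,1],[0,-0.35,0,0,0,0,1],[0,-0.35,0,0,0,0,1],[0,0,0,0,0,0,1]]]}}

```text
clock: 6.9
tcp_pos: [0.4762, 0.045, 0.0966]
tcp_rot: [-0.062, 0.704, 0.062, 0.704]
ft_force: [-0.5, -1.0, -0.5]
width: -0.0003
```

>>> {"fn": "arm_command", "kwargs": {"rows": [[[0,0,0,0,0,0,1],[0.1,0,0,0,0,0,1],[0.1,0,0,0,0,0,1],[0,0,0,0,0,0,1],[0,0,0,0,0,0,1]]]}}

```text
clock: 7.32
tcp_pos: [0.4757, 0.0475, 0.0906]
tcp_rot: [-0.063, 0.704, 0.063, 0.704]
ft_force: [-1.2, 0.1, -0.1]
width: 0.0002
```

```bash
python3 st.py
```

```text
t 7.3167 tcp [0.4757 0.0475 0.0906] in row: x -2.3 y -0.1 z 0.6 mm F [-1.25  0.13 -0.08] w 0.0002
[[-0.001, -0.178, 0.984], [0.0, 0.984, 0.178], [-1.0, 0.0, -0.001]] moment [-0.065 -0.063  0.003]
```

>>> {"fn": "arm_command", "kwargs": {"rows": [[[0.02,0,0,0,0,0,1],[0,0,0,0,0,0,1],[0.02,0,0,0,0,0,1],[0,0,0,0,0,0,1]]]}}

```text
clock: 7.65
tcp_pos: [0.476, 0.0473, 0.09]
tcp_rot: [-0.063, 0.704, 0.063, 0.704]
ft_force: [-2.0, -0.3, 2.9]
width: -0.0001
```

>>> {"fn": "arm_command", "kwargs": {"rows": [[[0.02,0,0,0,0,0,1],[0,0,0,0,0,0,1]]]}}

```text
clock: 7.82
tcp_pos: [0.476, 0.0473, 0.09]
tcp_rot: [-0.063, 0.704, 0.063, 0.704]
ft_force: [-4.7, 1.0, 8.8]
width: -0.0002
```

>>> {"fn": "arm_command", "kwargs": {"rows": [[[0.01,0,0,0,0,0,1],[0,0,0,0,0,0,1]]]}}

```text
clock: 7.98
tcp_pos: [0.476, 0.0473, 0.09]
tcp_rot: [-0.063, 0.704, 0.063, 0.704]
ft_force: [-5.9, 0.3, 10.2]
width: -0.0
```

The middle tile held at 10.2 N, so it is rigid. Next is y=−42.

>>> {"fn": "arm_command", "kwargs": {"rows": [[[0,0,0,0,0,0,1],[-0.15,0,0,0,0,0,1],[-0.12,0,0,0,0,0,1],[0,-0.35,0,0,0,0,1],[0,-0.35,0,0,0,0,1],[0,-0.35,0,0,0,0,1],[0,-0.35,0,0,0,0,1],[0,0,0,0,0,0,1]]]}}

```text
clock: 8.65
tcp_pos: [0.4836, 0.0036, 0.0966]
tcp_rot: [-0.062, 0.704, 0.062, 0.704]
ft_force: [0.2, 0.0, -1.0]
width: 0.0001
```

>>> {"fn": "arm_command", "kwargs": {"rows": [[[0,0,0,0,0,0,1],[0.1,0,0,0,0,0,1],[0.1,0,0,0,0,0,1],[0,0,0,0,0,0,1],[0,0,0,0,0,0,1]]]}}

```text
clock: 9.07
tcp_pos: [0.4832, 0.0062, 0.0906]
tcp_rot: [-0.063, 0.704, 0.063, 0.704]
ft_force: [0.9, 0.0, -0.4]
width: 0.0001
```

```bash
python3 st.py
```

```text
t 9.0667 tcp [0.4832 0.0062 0.0906] in row: x -2.3 y -42.1 z 0.6 mm F [ 0.87  0.01 -0.42] w 0.0001
[[-0.001, -0.178, 0.984], [0.0, 0.984, 0.178], [-1.0, 0.0, -0.001]] moment [0.002 0.054 0.016]
```

>>> {"fn": "arm_command", "kwargs": {"rows": [[[0.02,0,0,0,0,0,1],[0,0,0,0,0,0,1],[0.02,0,0,0,0,0,1],[0,0,0,0,0,0,1]]]}}

```text
clock: 9.4
tcp_pos: [0.4834, 0.006, 0.09]
tcp_rot: [-0.063, 0.704, 0.063, 0.704]
ft_force: [-2.1, 1.3, 3.1]
width: -0.0001
```

>>> {"fn": "arm_command", "kwargs": {"rows": [[[0.02,0,0,0,0,0,1],[0,0,0,0,0,0,1]]]}}

```text
clock: 9.57
tcp_pos: [0.4835, 0.006, 0.09]
tcp_rot: [-0.063, 0.704, 0.063, 0.704]
ft_force: [-4.4, 1.1, 7.4]
width: 0.0001
```

>>> {"fn": "arm_command", "kwargs": {"rows": [[[0.01,0,0,0,0,0,1],[0,0,0,0,0,0,1]]]}}

```text
clock: 9.73
tcp_pos: [0.4835, 0.006, 0.09]
tcp_rot: [-0.063, 0.704, 0.063, 0.704]
ft_force: [-5.3, 0.6, 10.6]
width: 0.0003
```

The y=−42 tile is also rigid, which leaves the last one at y=−84. I'll still test it by feel.

>>> {"fn": "arm_command", "kwargs": {"rows": [[[0,0,0,0,0,0,1],[-0.15,0,0,0,0,0,1],[-0.12,0,0,0,0,0,1],[0,-0.35,0,0,0,0,1],[0,-0.35,0,0,0,0,1],[0,-0.35,0,0,0,0,1],[0,-0.35,0,0,0,0,1],[0,0,0,0,0,0,1]]]}}

```text
clock: 10.4
tcp_pos: [0.491, -0.0377, 0.0966]
tcp_rot: [-0.062, 0.704, 0.062, 0.704]
ft_force: [0.2, -0.2, 0.1]
width: 0.0003
```

>>> {"fn": "arm_command", "kwargs": {"rows": [[[0,0,0,0,0,0,1],[0.1,0,0,0,0,0,1],[0.1,0,0,0,0,0,1],[0,0,0,0,0,0,1],[0,0,0,0,0,0,1]]]}}

```text
clock: 10.82
tcp_pos: [0.4906, -0.0351, 0.0906]
tcp_rot: [-0.063, 0.704, 0.063, 0.704]
ft_force: [-0.4, -0.5, 0.3]
width: -0.0
```

```bash
python3 st.py
```

```text
t 10.8167 tcp [ 0.4906 -0.0351  0.0906] in row: x -2.3 y -84.0 z 0.6 mm F [-0.37 -0.53  0.27] w -0.0
[[-0.001, -0.178, 0.984], [0.0, 0.984, 0.178], [-1.0, 0.0, -0.001]] moment [ 0.007 -0.021 -0.029]
```

>>> {"fn": "arm_command", "kwargs": {"rows": [[[0.02,0,0,0,0,0,1],[0,0,0,0,0,0,1],[0.02,0,0,0,0,0,1],[0,0,0,0,0,0,1]]]}}

```text
clock: 11.15
tcp_pos: [0.4909, -0.0354, 0.0899]
tcp_rot: [-0.063, 0.704, 0.063, 0.704]
ft_force: [-0.3, 1.2, 1.6]
width: -0.0001
```

>>> {"fn": "arm_command", "kwargs": {"rows": [[[0.02,0,0,0,0,0,1],[0,0,0,0,0,0,1]]]}}

```text
clock: 11.32
tcp_pos: [0.491, -0.0354, 0.0895]
tcp_rot: [-0.063, 0.704, 0.063, 0.704]
ft_force: [-2.6, 0.7, 4.2]
width: -0.0003
```

>>> {"fn": "arm_command", "kwargs": {"rows": [[[0.02,0,0,0,0,0,1],[0,0,0,0,0,0,1]]]}}

```text
clock: 11.48
tcp_pos: [0.491, -0.0354, 0.0887]
tcp_rot: [-0.063, 0.704, 0.063, 0.704]
ft_force: [-1.8, 0.7, 5.6]
width: -0.0001
```

This tile yields at about 5 N. I'll push on slowly to its stop, 8 mm down (z≈0.082).

>>> {"fn": "arm_command", "kwargs": {"rows": [[[0.03,0,0,0,0,0,1],[0.03,0,0,0,0,0,1],[0.03,0,0,0,0,0,1],[0.03,0,0,0,0,0,1],[0,0,0,0,0,0,1]]]}}

```text
clock: 11.9
tcp_pos: [0.4909, -0.0354, 0.0847]
tcp_rot: [-0.063, 0.704, 0.063, 0.704]
ft_force: [0.2, 1.4, 3.8]
width: -0.0002
```

>>> {"fn": "arm_command", "kwargs": {"rows": [[[0.03,0,0,0,0,0,1],[0.03,0,0,0,0,0,1],[0.03,0,0,0,0,0,1],[0,0,0,0,0,0,1]]]}}

```text
clock: 12.23
tcp_pos: [0.4909, -0.0354, 0.082]
tcp_rot: [-0.063, 0.704, 0.063, 0.704]
ft_force: [-0.1, 2.2, 3.8]
width: -0.0002
```

>>> {"fn": "arm_command", "kwargs": {"rows": [[[0.02,0,0,0,0,0,1],[0,0,0,0,0,0,1]]]}}

```text
clock: 12.4
tcp_pos: [0.491, -0.0354, 0.082]
tcp_rot: [-0.063, 0.704, 0.063, 0.704]
ft_force: [-2.8, 2.1, 7.1]
width: -0.0
```

>>> {"fn": "arm_command", "kwargs": {"rows": [[[0.02,0,0,0,0,0,1],[0,0,0,0,0,0,1]]]}}

```text
clock: 12.57
tcp_pos: [0.491, -0.0354, 0.082]
tcp_rot: [-0.063, 0.704, 0.063, 0.704]
ft_force: [-3.7, 1.8, 11.2]
width: 0.0002
```

>>> {"fn": "arm_command", "kwargs": {"rows": [[[0.02,0,0,0,0,0,1],[0,0,0,0,0,0,1]]]}}

```text
clock: 12.73
tcp_pos: [0.4911, -0.0354, 0.0819]
tcp_rot: [-0.063, 0.704, 0.063, 0.705]
ft_force: [-6.3, 2.6, 14.5]
width: 0.0001
```

It is on the stop: z=0.082 and the force is rising. I'll lift straight up and then back away towards the robot.

>>> {"fn": "arm_command", "kwargs": {"rows": [[[-0.1,0,0,0,0,0,1],[-0.2,0,0,0,0,0,1],[-0.3,0,0,0,0,0,1],[-0.5,0,0,0,0,0,1],[-0.6,0,-0.2,0,0,0,1],[-0.6,0,-0.4,0,0,0,1],[-0.6,0,-0.4,0,0,0,1],[-0.6,0,-0.4,0,0,0,1]]]}}

```text
clock: 13.4
tcp_pos: [0.4489, -0.0432, 0.1864]
tcp_rot: [-0.063, 0.704, 0.063, 0.704]
ft_force: [-1.1, -0.5, 0.1]
width: -0.0002
```

>>> {"fn": "arm_command", "kwargs": {"rows": [[[-0.5,0,-0.6,0,0,0,1],[-0.5,0,-0.6,0,0,0,1],[-0.3,0,-0.4,0,0,0,1],[0,0,0,0,0,0,1],[0,0,0,0,0,0,1]]]}}

```text
clock: 13.82
tcp_pos: [0.4025, -0.0516, 0.225]
tcp_rot: [-0.063, 0.704, 0.063, 0.705]
ft_force: [-0.7, 0.7, -0.2]
width: -0.0
```

```bash
python3 st.py; python3 - <<'E'
from rig import bot
import cv2
for n,(x0,y0,x1,y1) in(("top",(220,150,380,290)),("scene",(250,170,450,330))):
    c=bot.get_image(n)["color"]; cv2.imwrite(f"pics/{n}_end.png",cv2.resize(c[y0:y1,x0:x1,::-1],None,fx=3.7,fy=3.7))
E
```

```text
t 13.8167 tcp [ 0.4025 -0.0516  0.225 ] in row: x -92.0 y -84.7 z 135.0 mm F [-0.69  0.69 -0.19] w -0.0
[[0.002, -0.177, 0.984], [-0.0, 0.984, 0.177], [-1.0, -0.001, 0.002]] moment [ 0.048 -0.061  0.031]
```

View pics/scene_end.png

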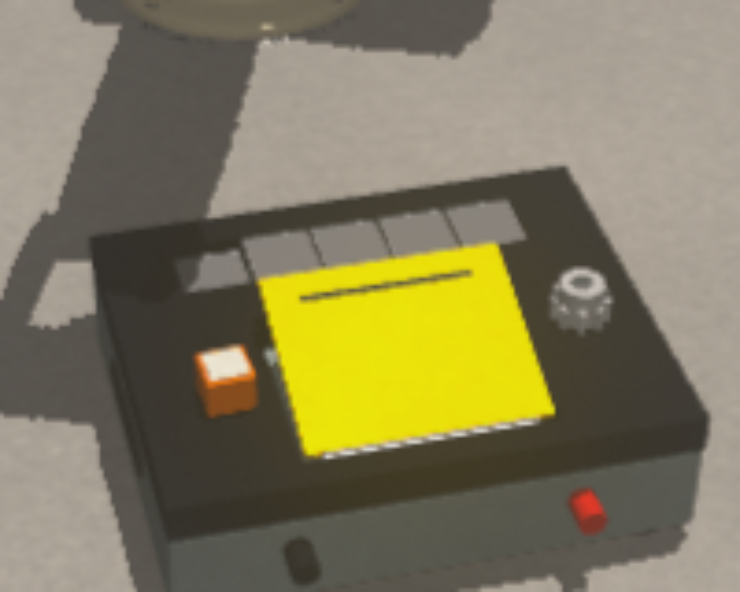

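View pics/top_end.png

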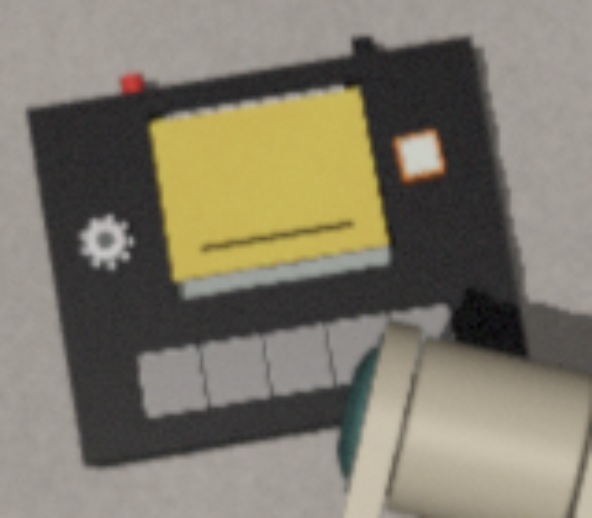

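Both pictures show the hatch raised. In the scene crop its near edge now covers the tiles' far edges, at (258,278)–(498,245). In the top crop a light gap shows beneath it at about (285,272). The rightmost tile is sunk, and the pinion and relay are where they were. One triangulation of the near edge, then I'll hand in.

```bash
python3 - <<'E'
from rig import bot
from h import *
t,s=bot.get_image("top"),bot.get_image("scene")
for a,b in(((175,280),(498,245)),((389,246),(258,278))):
    A=np.array(a)/3.7+(220,150); B=np.array(b)/3.7+(250,170)
    def P(im):
        f=240/np.tan(np.radians(im["fovy"]/2)); K=np.array([[f,0,im["cx"]],[0,f,im["cy"]],[0,0,1]])
        return K@np.c_[cv2.Rodrigues(im["rvec"])[0],im["tvec"]]
    X=cv2.triangulatePoints(P(t),P(s),A.reshape(2,1),B.reshape(2,1)).ravel(); X=X[:3]/X[3]
    print(X.round(4),"angle~",np.arcsin((X[2]-.09)/.118).round(3))
print(bot.get_state()["clock"]); bot.sign_off()
E
```

```text
[0.5263 0.1278 0.122 ] angle~ 0.275
[ 0.5493 -0.0101  0.1235] angle~ 0.287
14.0167
the job is handed in; nothing more can be done
```

The hatch is open and the job is handed in at about 14 s, with the hand clear and nothing else touched.

- **Finding the catch:** I pressed each tile in turn with the shut fingertips, left to right. The first four, at tester y = +84, +42, 0 and −42 mm, held firm at 8–11 N. The last one, y = −84 mm, gave at about 5 N.
- **Pressing it:** I pushed that tile slowly down 8 mm to its stop, where the force rose to about 14.5 N. Then I lifted straight up and backed away.

**Last checks:**
- **Hatch:** Both pictures show it standing open. Its near edge measures 32–33 mm above the top, about 0.28 rad. That is slightly under the nominal 34 mm and 0.30 rad, which is within the camera error.
- **Force:** The wrist force was back to about zero after the hand withdrew.
- **Loose parts:** The pinion and relay look unmoved in both pictures. I judged that by eye and did not measure it.

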